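# Check the brake levers of two trolley handles

### The job

Two trolley push handles sit in wooden cradles on the packing bench, one with a long brake lever and one with a short one. With the outside of the fingers, never pinching it, press the long lever in from its open side until it comes up against its stop short of the bar, hold it there for two seconds, and let it spring all the way back out; then check the short lever in the same way. Do not push or squeeze on the handle bars, do not force the levers hard past their stops, and leave the other things on the bench where they are.

Things in the scene. Friction and masses are not known exactly. Their poses are not given: they have to be found in the camera images.
- long_stand: Wooden cradle of the handle with the long lever, fixed to the bench: base board 160 x 220 x 18 mm, origin at the centre of its underside on the bench, x axis away from the robot, y along the handle bar, z up. Two upright cheeks 130 mm high at y = +-99 mm (x 10 to 70 mm, steel caps up to 158 mm) carry the bar. Nothing stands above the base board on the lever's open side (x below 10 mm), apart from the lever and its pivot bracket.
- long_bar: The handle bar, black rubber grip 30 mm in diameter (33 mm over its ribs), along y between the cheeks, fixed. Origin on its centre line, 135 mm above the bench, at x = 40 mm in the cradle's frame. At y 58 to 82 mm a clamp with a bracket reaches 45 mm towards the robot, up to 19 mm above the bar's centre line, and carries the lever's pivot.
- long_lever (a joint): Angle of the long aluminium brake lever about its upright pivot (rad): 0 = sprung fully out, 0.32 = fully pressed in against its stop, where it is nearly parallel to the bar and a gap of about 15 mm to the grip stays. A spring returns it by itself; at the long_pad point the spring takes about 2.5 N to start and 8 N at the stop.
- long_pad (a point): Point to press on the long lever: on its outer face (facing the robot), at mid height (135 mm above the bench), 120 mm from the pivot and 30 mm short of the lever's free end. Moves with the lever. Its x axis is level, square to the lever, and points in the direction of pressing (towards the bar); its -y axis runs along the lever to the free end. The lever is 150 mm long from its pivot, 18 mm high, 11 mm thick, with a 20 mm ball at its end.
- long_pivot (a point): The upright pivot axis of the long lever, at the lever's mid height (135 mm above the bench). Seen from above, pressing turns the lever anticlockwise about it.
- short_stand: Wooden cradle of the handle with the short lever, fixed to the bench: base board 160 x 220 x 18 mm, origin at the centre of its underside on the bench, x axis away from the robot, y along the handle bar, z up. Two upright cheeks 130 mm high at y = +-99 mm (x 10 to 70 mm, steel caps up to 158 mm) carry the bar. Nothing stands above the base board on the lever's open side (x below 10 mm), apart from the lever and its pivot bracket.
- short_bar: The handle bar, black rubber grip 30 mm in diameter (33 mm over its ribs), along y between the cheeks, fixed. Origin on its centre line, 135 mm above the bench, at x = 40 mm in the cradle's frame. At y 58 to 82 mm a clamp with a bracket reaches 45 mm towards the robot, up to 19 mm above the bar's centre line, and carries the lever's pivot.
- short_lever (a joint): Angle of the short aluminium brake lever about its upright pivot (rad): 0 = sprung fully out, 0.32 = fully pressed in against its stop, where it is nearly parallel to the bar and a gap of about 15 mm to the grip stays. A spring returns it by itself; at the short_pad point the spring takes about 2.8 N to start and 9 N at the stop.
- short_pad (a point): Point to press on the short lever: on its outer face (facing the robot), at mid height (135 mm above the bench), 70 mm from the pivot and 30 mm short of the lever's free end. Moves with the lever. Its x axis is level, square to the lever, and points in the direction of pressing (towards the bar); its -y axis runs along the lever to the free end. The lever is 100 mm long from its pivot, 18 mm high, 11 mm thick, with a 20 mm ball at its end.
- short_pivot (a point): The upright pivot axis of the short lever, at the lever's mid height (135 mm above the bench). Seen from above, pressing turns the lever anticlockwise about it.
- tape_roll: Bystander, loose: roll of brown packing tape lying flat, 100 mm across, 48 mm high; origin at the centre of its underside.
- screwdriver: Bystander, loose: screwdriver 190 mm long lying on the bench between the robot and the handles, about 30 mm high; its x axis runs along it.
- carton: Bystander, loose: small closed cardboard carton 100 x 70 x 60 mm; origin at the centre of its underside.
- spray_can: Bystander, loose: plain metal spray can standing beyond the handles, 54 mm across, 150 mm high; origin at the centre of its underside.

How it is judged:
By the outcome, as a careful person would: the job done as asked, in the order asked, and still so for the second after the job is handed in, with the robot touching nothing.
It also fails if it takes over 69 s, if anything falls off the work surface, if the arm or the gripper's body presses on something with over 40 N, if the wrist force passes 120 N, or if a joint passes its speed limit or range.

### The arm

A 6-joint arm with a two-finger parallel gripper is mounted at the origin on the work surface. World frame = base frame: x ahead of the robot, y to its left, z up, the work surface at z = 0. Lengths are in mm, angles in rad, forces in N, time in s.
With the tool pointing down it reaches from about 275 to 1000 mm from the base axis. Payload 8.4 kg.
Tool frame: the origin (TCP) lies at the very end of the fingers, on their centre line; the grasp point (between the pads) lies 19 mm behind it (r.tcp_to_grasp is the distance from the TCP to the grasp point, in mm); z points along the fingers, y is the line along which they close (so a half turn about z gives the same grasp; the last joint's range is limited). The gripper opens to 85 mm and grips with 20 to 120 N. Pads are 22 mm wide; open, the fingers measure 114 mm over their backs; the gripper's body (76 mm by 85 mm) begins 54 mm behind the grasp point. The pads swing forward as they close: fully open they stand 13 mm farther back than shut.
Start: joints at [-1.336, 0.353, 1.633, -0, 1.155, -0.002], TCP at [146.619, -607.561, 231.281] pointing down, gripper open.
Joint ranges: [-2.63, 2.63], [-0.92, 2.1], [0.06, 2.66], [-1.3, 4.44], [0, 2.69], [-3.02, 3.02]. Speed limits (rad/s): [2.22, 2.22, 2.79, 3.14, 3.14, 3.14].

### API

Orientations are given as [roll, pitch, yaw] about the fixed x, y, z axes, in that order (R = Rz(yaw) Ry(pitch) Rx(roll)).
In Python, from rig import r gives the robot as it stands. The module is installed in compiled form; this text tells all that it offers.
- The arm moves only by the tool play_rows, never from a script. Its argument "rows" is a list of rows, each an object with "dp": the shift along the tool's x, y, z in units of 40 mm (1.0 is 40 mm), a list of three; "turn": the turn, a rotation vector about the tool's x, y, z in units of 6 degrees (1.0 is 6 degrees), a list of three; "fingers": the closure, from 0 (fully open) to 1 (shut). In form: [{"dp": [tx, ty, tz], "turn": [wx, wy, wz], "fingers": fingers}, ...]. A call has 1 to 5 rows; each row shifts and turns the commanded pose from where the row before left it, along the tool's axes as they then stand; what a row does not reach is not made up. A row lasts 1/12 s, in which the tool goes at most 41.7 mm and 7.16 degrees, less where a joint would pass 70% of its speed; a pose out of reach is approached as far as the arm can. A call is refused whole if a number of a shift passes 1 or a number of a turn 1, either way. A call with a gripper value outside its range is refused whole. The fingers move at their own pace and stop on an object; "force" is the grip in N (left out, the last holds). Time passes only in rows, so rows that do not move let the fingers close. It gives the time, the measured TCP pose, the force, the opening and the grip force at its end, in the units of the state.
- r.sense(): the state, without advancing time (a new reading comes with each control period).
- r.grab_frame(name): name is "scene" or "top" or "wrist"; returns a dict with "pixels" (480x640x3 uint8, red, green, blue), "fx", "fy", "cx", "cy" (pixels), "pose" (4x4, takes a point from camera to world coordinates). Camera axes: x right, y down, z forward; pixel columns grow to the right and rows downward; lengths in mm; the calibration is good to about 2 mm. A picture is of the moment at which its call begins. There is no depth.
- r.sign_off(): hands the job in; it is judged then, once.
The state is a dict: "clock": time; "qpos": joint angles; "qvel": joint speeds; "joint_efforts": joint torques, N m; "eef_pos": TCP position; "tcp_rot": TCP orientation; "contact_force": force on the tool from outside, world axes, zero at the start; "wrist_torque": the same for the moment, N m; "opening": opening from 0.0 (shut) to 1.0 (fully open); "grasp_force": force on a finger pad.
Only numpy, scipy, OpenCV 4.12 (cv2) and the standard library are available. Lean on these libraries where they do the work, as an engineer would, in place of code of your own. Each camera call takes 0.05 s, during which the arm holds its last target. There are 200 camera calls.

## Working session

There is one attempt and no reset: what is moved stays moved. The work goes in short steps, Python scripts to look and compute and a tool call to move; the robot and the scene stay as the last step left them, time stands still between calls to the robot, and variables do not carry over. Pictures are saved under pics/ and viewed, at most 10 in all, crops included, and the job is handed in when it is done.

Besides the shell and the picture viewer there is one more tool, called after "Call:" by a JSON object that holds its "name" and its "arguments". play_rows: Moves the arm, as the interface text tells. Its arguments: {"type":"object","properties":{"rows":{"type":"array"},"force":{"type":"number"}},"required":["rows"]}

```bash
mkdir -p pics
python3 - <<'E'
from rig import r
import cv2,numpy as np
s=r.sense();print(s)
for n in("top","scene"):
    f=r.grab_frame(n);cv2.imwrite(f"pics/{n}0.png",f["pixels"][:,:,::-1]);print(n,f["fx"],f["fy"],f["cx"],f["cy"]);print(np.round(f["pose"],4).tolist())
E
```

```text
{'clock': 0.0, 'qpos': array([-1.33640643e+00,  3.53638844e-01,  1.63414786e+00,  2.85640830e-05,
        1.15523442e+00, -2.39769897e-03]), 'qvel': array([ 0.00092906, -0.00069574, -0.00043988, -0.00041028, -0.00106084,
        0.00097789]), 'joint_efforts': array([-1.77004971e-03, -6.05254698e+01, -3.42070842e+01, -1.23486579e-04,
        9.04038985e-03,  2.19138542e-05]), 'eef_pos': array([ 146.50818577, -607.07589978,  230.56163606]), 'tcp_rot': array([-3.14016425e+00, -2.95414457e-05,  2.36776028e-01]), 'contact_force': array([0.37014874, 0.43561472, 1.10054071]), 'wrist_torque': array([0.00786214, 0.00314374, 0.01212663]), 'grasp_force': 0.0, 'opening': 1.0022630240334232}
top 461.14213648383503 461.14213648383503 322.53317113976027 237.33361863894459
[[-0.0126, -0.9845, 0.1752, 384.7718], [-0.9999, 0.0111, -0.0096, 8.4478], [0.0075, -0.1753, -0.9845, 1235.2178], [0.0, 0.0, 0.0, 1.0]]
scene 610.6987444313469 610.6987444313469 314.2786179768551 246.01231588130028
[[-0.6177, 0.4094, -0.6714, 1643.0678], [0.7864, 0.321, -0.5278, 840.9012], [-0.0006, -0.854, -0.5203, 948.1073], [0.0, 0.0, 0.0, 1.0]]
```

View pics/top0.png

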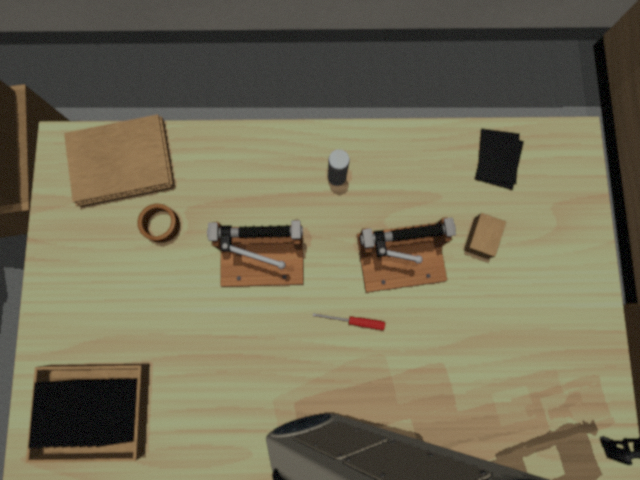

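View pics/scene0.png

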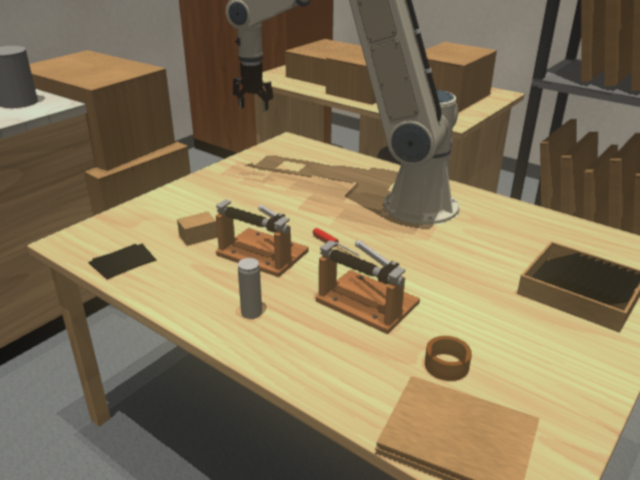

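The top view shows the long-lever handle at left, with its pivot near (225,245) and ball near (282,265). The short one is at right, pivot near (381,251) and ball near (419,260). The screwdriver lies at about (350,321). I'll enlarge both handles.

Run:
```python
import cv2,numpy as np
a=cv2.imread("pics/top0.png")
A=cv2.resize(a[210:300,200:310],None,fx=7,fy=7,interpolation=cv2.INTER_CUBIC)[:, :]
B=cv2.resize(a[210:300,350:460],None,fx=7,fy=7,interpolation=cv2.INTER_CUBIC)
cv2.imwrite("pics/A.png",A[:600]);cv2.imwrite("pics/B.png",B[:600])
```

```text
(no output)
```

View pics/A.png

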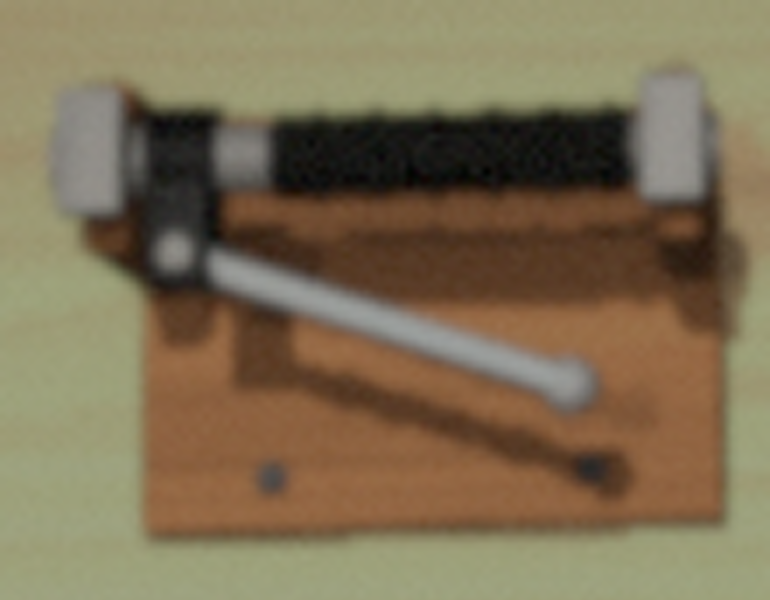

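View pics/B.png

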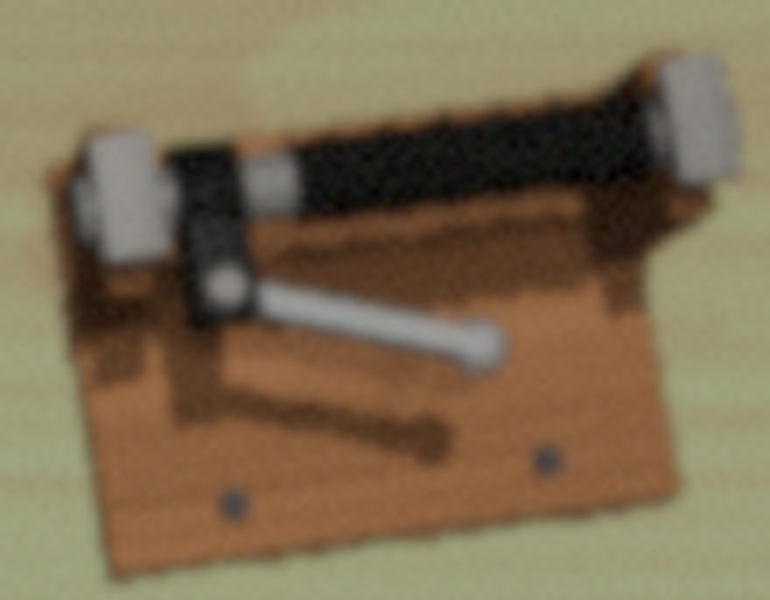

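The crops give clean points. In A (long): pivot bolt (174,252), ball (572,383), caps (92,152) and (672,138), near base corners (150,535) and (722,520). In B (short): pivot (227,288), ball (482,343), caps (128,196) and (702,118), near corners (115,575) and (678,495).

Run:
```python
from rig import r
import numpy as np
f=r.grab_frame("top");T=f["pose"]
def px(X,Y,o,z):
    u=(X+.5)/7-.5+o[0];v=(Y+.5)/7-.5+o[1]
    d=T[:3,:3]@[(u-f["cx"])/f["fx"],(v-f["cy"])/f["fy"],1];p=T[:3,3]
    return (p+d*(z-p[2])/d[2])[:2]
for n,o,piv,ball,c1,c2,b1,b2,L in(("long",(200,210),(174,252),(572,383),(92,152),(672,138),(150,535),(722,520),150),("short",(350,210),(227,288),(482,343),(128,196),(702,118),(115,575),(678,495),100)):
    P=px(*piv,o,154);B=px(*ball,o,140);C1=px(*c1,o,158);C2=px(*c2,o,158);D1=px(*b1,o,18);D2=px(*b2,o,18)
    yw=lambda a,b:np.arctan2(*( (b-a)*[1,-1]))  # bar dir -y => yaw
    yaw_c,yaw_b,yaw_l=yw(C1,C2),yw(D1,D2),yw(P,B)
    print(n,"piv",P.round(1),"ball",B.round(1),"L",np.linalg.norm(B-P).round(1),"capdist",np.linalg.norm(C2-C1).round(1),"base",np.linalg.norm(D2-D1).round(1),"yaw",yaw_c.round(3),yaw_b.round(3),yaw_l.round(3))
    # from stand
    y=(yaw_c+yaw_b)/2;R=np.array([[np.cos(y),-np.sin(y)],[np.sin(y),np.cos(y)]])
    O1=(C1+C2)/2-R@[40,0];O2=(D1+D2)/2-R@[-80,0]
    print(" origin",O1.round(1),O2.round(1),"pivot in stand",(R.T@(P-(O1+O2)/2)).round(1),"ball",(R.T@(B-(O1+O2)/2)).round(1))
```

```text
long piv [559.9 230.7] ball [515.4  97. ] L 140.9 capdist 196.6 base 214.7 yaw 0.014 0.014 -0.321
 origin [555.3 159.6] [556.  158.7] pivot in stand [ 5.3 71.4] ball [-41.1 -61.6]
short piv [ 543.3 -142.7] ball [ 525.4 -231.4] L 90.5 capdist 198.3 base 215.3 yaw 0.125 0.128 -0.2
 origin [ 547.4 -213.1] [ 548.  -212.5] pivot in stand [ 4.5 70.1] ball [-24.5 -15.6]
```

Call:
{"name": "play_rows", "arguments": {"rows": [{"dp":[0.49,-0.64,0],"turn":[0,0,0],"fingers":1},{"dp":[0.49,-0.64,0],"turn":[0,0,0],"fingers":1},{"dp":[0.49,-0.64,0],"turn":[0,0,0],"fingers":1},{"dp":[0.49,-0.64,0],"turn":[0,0,0],"fingers":1},{"dp":[0.49,-0.64,0],"turn":[0,0,0],"fingers":1}], "force": 40}}

```text
clock: 0.57
eef_pos: [212.1, -458.6, 231.0]
tcp_rot: [-3.141, -0.0, 0.236]
contact_force: [0.6, 0.2, 0.3]
opening: 0.301
grasp_force: 0.0
```

Call:
{"name": "play_rows", "arguments": {"rows": [{"dp":[0.49,-0.64,0],"turn":[0,0,0],"fingers":1},{"dp":[0.49,-0.64,0],"turn":[0,0,0],"fingers":1},{"dp":[0.49,-0.64,0],"turn":[0,0,0],"fingers":1},{"dp":[0.49,-0.64,0],"turn":[0,0,0],"fingers":1},{"dp":[0.49,-0.64,0],"turn":[0,0,0],"fingers":1}]}}

```text
clock: 0.98
eef_pos: [277.3, -311.2, 231.2]
tcp_rot: [3.142, -0.0, 0.236]
contact_force: [0.9, -0.0, 0.3]
opening: -0.003
grasp_force: 0.0
```

Call:
{"name": "play_rows", "arguments": {"rows": [{"dp":[0.49,-0.64,0],"turn":[0,0,0],"fingers":1},{"dp":[0.49,-0.64,0],"turn":[0,0,0],"fingers":1},{"dp":[0.49,-0.64,0],"turn":[0,0,0],"fingers":1},{"dp":[0.49,-0.64,0],"turn":[0,0,0],"fingers":1},{"dp":[0.49,-0.64,0],"turn":[0,0,0],"fingers":1}]}}

```text
clock: 1.4
eef_pos: [342.5, -163.8, 231.3]
tcp_rot: [3.141, -0.0, 0.237]
contact_force: [0.6, -0.7, -0.0]
opening: 0.002
grasp_force: 0.0
```

Call:
{"name": "play_rows", "arguments": {"rows": [{"dp":[0.49,-0.64,0],"turn":[0,0,0],"fingers":1},{"dp":[0.49,-0.64,0],"turn":[0,0,0],"fingers":1},{"dp":[0.49,-0.64,0],"turn":[0,0,0],"fingers":1},{"dp":[0.49,-0.64,0],"turn":[0,0,0],"fingers":1},{"dp":[0.49,-0.64,0],"turn":[0,0,0],"fingers":1}]}}

```text
clock: 1.82
eef_pos: [407.8, -16.2, 231.4]
tcp_rot: [3.141, -0.0, 0.237]
contact_force: [0.9, -0.5, -0.0]
opening: 0.001
grasp_force: 0.0
```

Call:
{"name": "play_rows", "arguments": {"rows": [{"dp":[0.47,-0.65,0],"turn":[0,0,0],"fingers":1},{"dp":[0.47,-0.65,0],"turn":[0,0,0],"fingers":1},{"dp":[0.47,-0.65,0],"turn":[0,0,0],"fingers":1},{"dp":[0.47,-0.65,0],"turn":[0,0,0],"fingers":1},{"dp":[0.47,-0.65,0],"turn":[0,0,0],"fingers":1}]}}

```text
clock: 2.23
eef_pos: [468.6, 132.2, 231.2]
tcp_rot: [3.142, 0.0, 0.237]
contact_force: [0.4, 0.3, 0.1]
opening: 0.004
grasp_force: 0.0
```

Call:
{"name": "play_rows", "arguments": {"rows": [{"dp":[0,0,0.4],"turn":[0,0,1],"fingers":1},{"dp":[0,0,0.4],"turn":[0,0,1],"fingers":1},{"dp":[0,0,0.4],"turn":[0,0,1],"fingers":1},{"dp":[0,0,0.4],"turn":[0,0,1],"fingers":1},{"dp":[0,0,0.4],"turn":[0,0,1],"fingers":1}]}}

```text
clock: 2.65
eef_pos: [468.3, 130.6, 150.4]
tcp_rot: [3.141, 0.0, -0.292]
contact_force: [-0.8, -0.1, 0.5]
opening: -0.002
grasp_force: 0.0
```

Call:
{"name": "play_rows", "arguments": {"rows": [{"dp":[0,0,0.4],"turn":[0,0,0.2],"fingers":1},{"dp":[0,0,0.4],"turn":[0,0,0],"fingers":1},{"dp":[0,0,0.1],"turn":[0,0,0],"fingers":1},{"dp":[0,0,0],"turn":[0,0,0],"fingers":1}]}}

```text
clock: 2.98
eef_pos: [467.5, 130.3, 114.2]
tcp_rot: [3.14, 0.002, -0.308]
contact_force: [-0.2, 0.3, 0.3]
opening: 0.005
grasp_force: 0.0
```

Run:
```python
from rig import r
import cv2,numpy as np
s=r.sense();print(s["eef_pos"],s["tcp_rot"],s["contact_force"],s["clock"])
f=r.grab_frame("wrist");cv2.imwrite("pics/w1.png",f["pixels"][:,:,::-1])
f=r.grab_frame("top");cv2.imwrite("pics/t1.png",cv2.resize(f["pixels"][210:300,200:310,::-1],None,fx=6,fy=6,interpolation=cv2.INTER_CUBIC))
```

```text
[467.49686491 130.27200531 114.24394474] [ 3.14012744e+00  2.26369621e-03 -3.07552807e-01] [-0.15786651  0.27360252  0.29457752] 2.9833
```

View pics/w1.png

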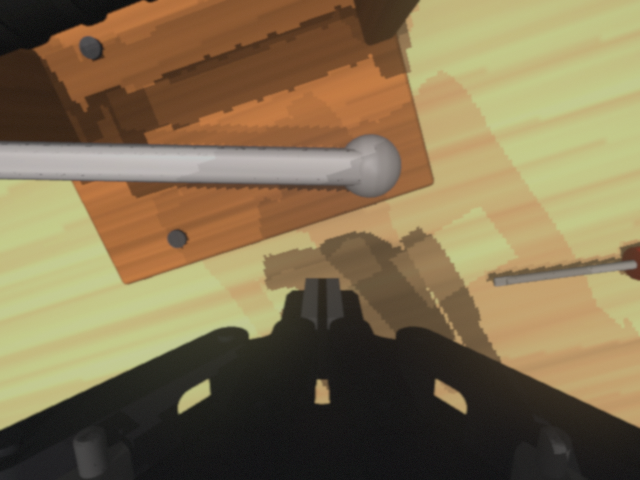

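View pics/t1.png

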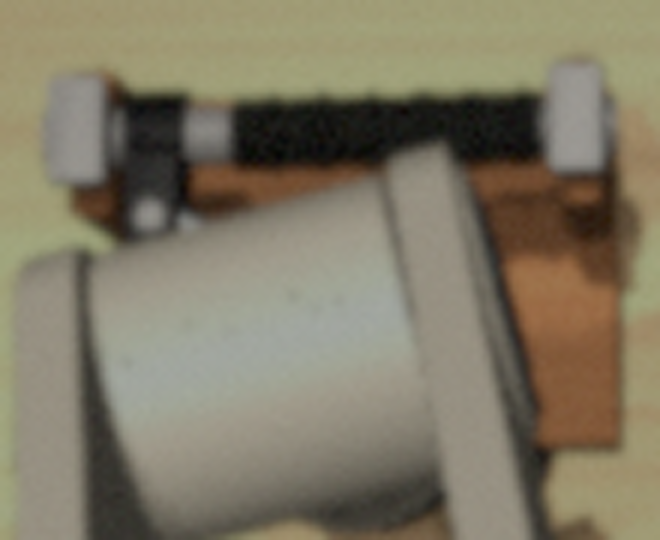

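The wrist view shows the lever square to the tool and the fingertips at u=322. The ball is at (371,165), about 17 mm beyond the fingertips, so the fingers sit about 123 mm from the pivot, which is right. I'll close in gently.

Call:
{"name": "play_rows", "arguments": {"rows": [{"dp":[0.2,0,0],"turn":[0,0,0],"fingers":1},{"dp":[0.2,0,0],"turn":[0,0,0],"fingers":1},{"dp":[0.2,0,0],"turn":[0,0,0],"fingers":1},{"dp":[0.1,0,0],"turn":[0,0,0],"fingers":1},{"dp":[0,0,0],"turn":[0,0,0],"fingers":1}]}}

```text
clock: 3.5
eef_pos: [496.7, 121.8, 115.7]
tcp_rot: [-3.141, -0.001, -0.308]
contact_force: [0.5, 1.1, 0.9]
opening: -0.002
grasp_force: 0.0
```

Call:
{"name": "play_rows", "arguments": {"rows": [{"dp":[0.05,0,0],"turn":[0,0,0],"fingers":1},{"dp":[0.05,0,0],"turn":[0,0,0],"fingers":1},{"dp":[0,0,0],"turn":[0,0,0],"fingers":1}]}}

```text
clock: 3.75
eef_pos: [499.1, 120.8, 115.3]
tcp_rot: [-3.142, -0.0, -0.308]
contact_force: [0.1, 0.1, 1.6]
opening: -0.001
grasp_force: 0.0
```

Call:
{"name": "play_rows", "arguments": {"rows": [{"dp":[0.05,0,0],"turn":[0,0,0],"fingers":1},{"dp":[0.05,0,0],"turn":[0,0,0],"fingers":1},{"dp":[0,0,0],"turn":[0,0,0],"fingers":1}]}}

```text
clock: 4.0
eef_pos: [503.1, 119.6, 115.4]
tcp_rot: [-3.141, -0.0, -0.308]
contact_force: [0.9, 0.9, 1.0]
opening: 0.0
grasp_force: 0.0
```

Call:
{"name": "play_rows", "arguments": {"rows": [{"dp":[0.05,0,0],"turn":[0,0,0],"fingers":1},{"dp":[0.05,0,0],"turn":[0,0,0],"fingers":1},{"dp":[0,0,0],"turn":[0,0,0],"fingers":1}]}}

```text
clock: 4.25
eef_pos: [506.4, 118.3, 115.2]
tcp_rot: [3.141, 0.001, -0.308]
contact_force: [-3.4, 0.3, 0.5]
opening: 0.0
grasp_force: 1.1
```

Contact came at x≈506, as predicted. Next I press along the lever's arc.

Call:
{"name": "play_rows", "arguments": {"rows": [{"dp":[0.08,0.01,0],"turn":[0,0,-0.25],"fingers":1},{"dp":[0.08,0.01,0],"turn":[0,0,-0.25],"fingers":1},{"dp":[0.08,0.01,0],"turn":[0,0,-0.25],"fingers":1},{"dp":[0.08,0.01,0],"turn":[0,0,-0.25],"fingers":1},{"dp":[0.08,0.01,0],"turn":[0,0,-0.25],"fingers":1}]}}

```text
clock: 4.67
eef_pos: [520.7, 112.3, 115.1]
tcp_rot: [3.141, 0.002, -0.176]
contact_force: [-4.0, 0.9, 1.5]
opening: -0.001
grasp_force: 2.1
```

Call:
{"name": "play_rows", "arguments": {"rows": [{"dp":[0.08,0.01,0],"turn":[0,0,-0.25],"fingers":1},{"dp":[0.08,0.01,0],"turn":[0,0,-0.25],"fingers":1},{"dp":[0.08,0.01,0],"turn":[0,0,-0.25],"fingers":1},{"dp":[0.08,0.01,0],"turn":[0,0,-0.25],"fingers":1},{"dp":[0,0,0],"turn":[0,0,0],"fingers":1}]}}

```text
clock: 5.08
eef_pos: [533.1, 108.9, 115.0]
tcp_rot: [3.141, 0.002, -0.071]
contact_force: [-5.6, 0.7, 3.6]
opening: 0.003
grasp_force: 2.9
```

Call:
{"name": "play_rows", "arguments": {"rows": [{"dp":[0.06,0.01,0],"turn":[0,0,-0.2],"fingers":1},{"dp":[0,0,0],"turn":[0,0,0],"fingers":1}]}}

```text
clock: 5.25
eef_pos: [535.2, 108.4, 115.0]
tcp_rot: [3.141, 0.003, -0.051]
contact_force: [-6.6, 0.3, 3.3]
opening: -0.004
grasp_force: 3.0
```

Call:
{"name": "play_rows", "arguments": {"rows": [{"dp":[0.06,0.01,0],"turn":[0,0,-0.2],"fingers":1},{"dp":[0.06,0.01,0],"turn":[0,0,-0.2],"fingers":1},{"dp":[0,0,0],"turn":[0,0,0],"fingers":1}]}}

```text
clock: 5.5
eef_pos: [539.8, 107.4, 114.9]
tcp_rot: [3.141, 0.003, -0.009]
contact_force: [-6.6, 1.5, 3.5]
opening: 0.0
grasp_force: 3.3
```

Call:
{"name": "play_rows", "arguments": {"rows": [{"dp":[0.04,0,0],"turn":[0,0,-0.1],"fingers":1},{"dp":[0,0,0],"turn":[0,0,0],"fingers":1}]}}

```text
clock: 5.67
eef_pos: [541.2, 107.3, 114.9]
tcp_rot: [3.141, 0.003, 0.001]
contact_force: [-6.4, -0.6, 2.7]
opening: 0.001
grasp_force: 3.4
```

Call:
{"name": "play_rows", "arguments": {"rows": [{"dp":[0.04,0,0],"turn":[0,0,0],"fingers":1},{"dp":[0,0,0],"turn":[0,0,0],"fingers":1},{"dp":[0,0,0],"turn":[0,0,0],"fingers":1}]}}

```text
clock: 5.92
eef_pos: [542.5, 107.2, 114.9]
tcp_rot: [3.141, 0.004, 0.0]
contact_force: [-6.5, -0.8, 4.6]
opening: 0.002
grasp_force: 3.5
```

Call:
{"name": "play_rows", "arguments": {"rows": [{"dp":[0.04,0,0],"turn":[0,0,0],"fingers":1},{"dp":[0,0,0],"turn":[0,0,0],"fingers":1},{"dp":[0,0,0],"turn":[0,0,0],"fingers":1}]}}

```text
clock: 6.17
eef_pos: [543.7, 107.1, 114.9]
tcp_rot: [3.141, 0.004, 0.0]
contact_force: [-9.8, -1.4, 5.2]
opening: 0.002
grasp_force: 4.3
```

Call:
{"name": "play_rows", "arguments": {"rows": [{"dp":[0.03,0,0],"turn":[0,0,0],"fingers":1},{"dp":[0,0,0],"turn":[0,0,0],"fingers":1},{"dp":[0,0,0],"turn":[0,0,0],"fingers":1}]}}

```text
clock: 6.42
eef_pos: [543.9, 107.1, 114.8]
tcp_rot: [3.141, 0.006, 0.0]
contact_force: [-12.0, -1.7, 9.0]
opening: 0.001
grasp_force: 6.2
```

The tool moved only 0.2 mm for 1.2 mm commanded and the force rose to 12 N, so the lever is on its stop. Holding for 2.2 s or more.

Call:
{"name": "play_rows", "arguments": {"rows": [{"dp":[0.01,0,0],"turn":[0,0,0],"fingers":1},{"dp":[0,0,0],"turn":[0,0,0],"fingers":1},{"dp":[0,0,0],"turn":[0,0,0],"fingers":1},{"dp":[0,0,0],"turn":[0,0,0],"fingers":1},{"dp":[0,0,0],"turn":[0,0,0],"fingers":1}]}}

```text
clock: 6.83
eef_pos: [544.0, 107.1, 114.8]
tcp_rot: [3.141, 0.007, 0.0]
contact_force: [-14.5, -1.2, 9.3]
opening: 0.0
grasp_force: 6.8
```

Call:
{"name": "play_rows", "arguments": {"rows": [{"dp":[0,0,0],"turn":[0,0,0],"fingers":1},{"dp":[0,0,0],"turn":[0,0,0],"fingers":1},{"dp":[0,0,0],"turn":[0,0,0],"fingers":1},{"dp":[0,0,0],"turn":[0,0,0],"fingers":1},{"dp":[0,0,0],"turn":[0,0,0],"fingers":1}]}}

```text
clock: 7.25
eef_pos: [543.9, 107.1, 114.8]
tcp_rot: [3.141, 0.007, 0.0]
contact_force: [-13.4, -0.6, 9.9]
opening: 0.001
grasp_force: 6.8
```

Call:
{"name": "play_rows", "arguments": {"rows": [{"dp":[0,0,0],"turn":[0,0,0],"fingers":1},{"dp":[0,0,0],"turn":[0,0,0],"fingers":1},{"dp":[0,0,0],"turn":[0,0,0],"fingers":1},{"dp":[0,0,0],"turn":[0,0,0],"fingers":1},{"dp":[0,0,0],"turn":[0,0,0],"fingers":1}]}}

```text
clock: 7.67
eef_pos: [543.9, 107.1, 114.8]
tcp_rot: [3.141, 0.007, 0.0]
contact_force: [-13.3, -0.8, 9.9]
opening: 0.001
grasp_force: 6.8
```

Call:
{"name": "play_rows", "arguments": {"rows": [{"dp":[0,0,0],"turn":[0,0,0],"fingers":1},{"dp":[0,0,0],"turn":[0,0,0],"fingers":1},{"dp":[0,0,0],"turn":[0,0,0],"fingers":1},{"dp":[0,0,0],"turn":[0,0,0],"fingers":1},{"dp":[0,0,0],"turn":[0,0,0],"fingers":1}]}}

```text
clock: 8.08
eef_pos: [543.9, 107.1, 114.8]
tcp_rot: [3.141, 0.007, 0.0]
contact_force: [-13.1, -1.3, 9.6]
opening: 0.002
grasp_force: 6.8
```

Call:
{"name": "play_rows", "arguments": {"rows": [{"dp":[0,0,0],"turn":[0,0,0],"fingers":1},{"dp":[0,0,0],"turn":[0,0,0],"fingers":1},{"dp":[0,0,0],"turn":[0,0,0],"fingers":1},{"dp":[0,0,0],"turn":[0,0,0],"fingers":1},{"dp":[0,0,0],"turn":[0,0,0],"fingers":1}]}}

```text
clock: 8.5
eef_pos: [543.9, 107.1, 114.8]
tcp_rot: [3.141, 0.007, 0.0]
contact_force: [-13.4, 0.0, 10.2]
opening: -0.003
grasp_force: 6.8
```

Call:
{"name": "play_rows", "arguments": {"rows": [{"dp":[0,0,0],"turn":[0,0,0],"fingers":1},{"dp":[0,0,0],"turn":[0,0,0],"fingers":1},{"dp":[0,0,0],"turn":[0,0,0],"fingers":1},{"dp":[0,0,0],"turn":[0,0,0],"fingers":1},{"dp":[0,0,0],"turn":[0,0,0],"fingers":1}]}}

```text
clock: 8.92
eef_pos: [543.9, 107.1, 114.8]
tcp_rot: [3.141, 0.007, 0.0]
contact_force: [-13.5, -0.7, 9.2]
opening: 0.003
grasp_force: 6.8
```

Call:
{"name": "play_rows", "arguments": {"rows": [{"dp":[-0.15,0,0],"turn":[0,0,0],"fingers":1},{"dp":[-0.15,0,0],"turn":[0,0,0],"fingers":1},{"dp":[-0.15,0,0],"turn":[0,0,0],"fingers":1},{"dp":[-0.15,0,0],"turn":[0,0,0],"fingers":1},{"dp":[-0.15,0,0],"turn":[0,0,0],"fingers":1}]}}

```text
clock: 9.33
eef_pos: [516.4, 108.2, 115.0]
tcp_rot: [-3.141, 0.001, 0.0]
contact_force: [-2.3, 6.6, -1.1]
opening: -0.001
grasp_force: 2.9
```

Call:
{"name": "play_rows", "arguments": {"rows": [{"dp":[-0.3,0,0],"turn":[0,0,0],"fingers":1},{"dp":[-0.3,0,0],"turn":[0,0,0],"fingers":1},{"dp":[-0.3,0,0],"turn":[0,0,0],"fingers":1},{"dp":[-0.3,0,0],"turn":[0,0,0],"fingers":1},{"dp":[-0.3,0,0],"turn":[0,0,0],"fingers":1}]}}

```text
clock: 9.75
eef_pos: [456.7, 107.3, 115.4]
tcp_rot: [3.141, -0.001, 0.001]
contact_force: [0.7, 0.7, -0.3]
opening: -0.001
grasp_force: 0.0
```

Call:
{"name": "play_rows", "arguments": {"rows": [{"dp":[0.06,0.77,0],"turn":[0,0,0.4],"fingers":1},{"dp":[0.06,0.77,0],"turn":[0,0,0.4],"fingers":1},{"dp":[0.06,0.77,0],"turn":[0,0,0.4],"fingers":1},{"dp":[0.06,0.77,0],"turn":[0,0,0.4],"fingers":1},{"dp":[0.06,0.77,0],"turn":[0,0,0.4],"fingers":1}]}}

```text
clock: 10.17
eef_pos: [456.5, -48.1, 115.6]
tcp_rot: [3.142, -0.001, -0.21]
contact_force: [0.2, -1.0, 0.5]
opening: 0.001
grasp_force: 0.0
```

Call:
{"name": "play_rows", "arguments": {"rows": [{"dp":[0.26,0.73,0],"turn":[0,0,0],"fingers":1},{"dp":[0.26,0.73,0],"turn":[0,0,0],"fingers":1},{"dp":[0.26,0.73,0],"turn":[0,0,0],"fingers":1},{"dp":[0.26,0.73,0],"turn":[0,0,0],"fingers":1},{"dp":[0.26,0.73,0],"turn":[0,0,0],"fingers":1}]}}

```text
clock: 10.58
eef_pos: [477.0, -201.9, 115.5]
tcp_rot: [3.141, -0.0, -0.209]
contact_force: [0.6, 0.1, -0.1]
opening: -0.001
grasp_force: 0.0
```

Call:
{"name": "play_rows", "arguments": {"rows": [{"dp":[0,0,0],"turn":[0,0,0],"fingers":1},{"dp":[0,0,0],"turn":[0,0,0],"fingers":1}]}}

```text
clock: 10.75
eef_pos: [477.2, -201.6, 115.3]
tcp_rot: [3.141, -0.0, -0.211]
contact_force: [0.0, 0.8, -0.8]
opening: 0.0
grasp_force: 0.0
```

Run:
```python
from rig import r
import cv2,numpy as np
f=r.grab_frame("wrist")["pixels"][:,:,::-1]
t=cv2.resize(r.grab_frame("top")["pixels"][210:300,200:310,::-1],(400,327))
c=np.zeros((300+327,800,3),np.uint8)[:600]
c[:480,:640]=f; c=cv2.resize(c,(800,600)); 
out=np.zeros((327,836,3),np.uint8);out[:300,:400]=cv2.resize(f,(400,300));out[:,420:820]=t
cv2.imwrite("pics/s2.png",out[:,:800])
```

```text
(no output)
```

View pics/s2.png

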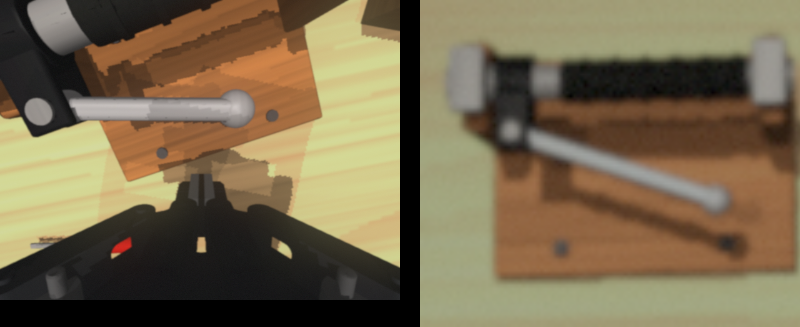

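The long lever is fully out again: its ball sits where it did before the press. In the wrist view the short lever's ball (237,108) is about 20 mm beyond the fingertips (u=201), so the fingers are at the pad, 70 mm from the pivot.

Call:
{"name": "play_rows", "arguments": {"rows": [{"dp":[0.2,0,0],"turn":[0,0,0],"fingers":1},{"dp":[0.2,0,0],"turn":[0,0,0],"fingers":1},{"dp":[0.2,0,0],"turn":[0,0,0],"fingers":1},{"dp":[0.1,0,0],"turn":[0,0,0],"fingers":1},{"dp":[0,0,0],"turn":[0,0,0],"fingers":1}]}}

```text
clock: 11.27
eef_pos: [506.4, -206.1, 115.4]
tcp_rot: [3.141, -0.001, -0.207]
contact_force: [-0.1, -0.5, -0.0]
opening: 0.003
grasp_force: 0.0
```

Call:
{"name": "play_rows", "arguments": {"rows": [{"dp":[0.05,0,0],"turn":[0,0,0],"fingers":1},{"dp":[0.05,0,0],"turn":[0,0,0],"fingers":1},{"dp":[0,0,0],"turn":[0,0,0],"fingers":1}]}}

```text
clock: 11.52
eef_pos: [509.0, -207.0, 115.2]
tcp_rot: [-3.142, -0.0, -0.208]
contact_force: [0.2, 0.5, 0.5]
opening: -0.001
grasp_force: 0.0
```

Call:
{"name": "play_rows", "arguments": {"rows": [{"dp":[0.05,0,0],"turn":[0,0,0],"fingers":1},{"dp":[0.03,0,0],"turn":[0,0,0],"fingers":1},{"dp":[0,0,0],"turn":[0,0,0],"fingers":1}]}}

```text
clock: 11.77
eef_pos: [512.1, -207.8, 115.4]
tcp_rot: [3.142, -0.0, -0.208]
contact_force: [-0.2, 0.8, 0.2]
opening: 0.001
grasp_force: 0.0
```

Call:
{"name": "play_rows", "arguments": {"rows": [{"dp":[0.05,0,0],"turn":[0,0,0],"fingers":1},{"dp":[0.045,0.01,0],"turn":[0,0,-0.25],"fingers":1},{"dp":[0.045,0.01,0],"turn":[0,0,-0.25],"fingers":1},{"dp":[0.045,0.01,0],"turn":[0,0,-0.25],"fingers":1},{"dp":[0.045,0.01,0],"turn":[0,0,-0.25],"fingers":1}]}}

```text
clock: 12.18
eef_pos: [519.7, -210.7, 115.2]
tcp_rot: [-3.141, 0.002, -0.102]
contact_force: [-4.4, -0.4, 3.5]
opening: -0.0
grasp_force: 2.2
```

Call:
{"name": "play_rows", "arguments": {"rows": [{"dp":[0.045,0.01,0],"turn":[0,0,-0.25],"fingers":1},{"dp":[0.045,0.01,0],"turn":[0,0,-0.25],"fingers":1},{"dp":[0.045,0.01,0],"turn":[0,0,-0.25],"fingers":1},{"dp":[0.045,0.01,0],"turn":[0,0,-0.25],"fingers":1},{"dp":[0,0,0],"turn":[0,0,0],"fingers":1}]}}

```text
clock: 12.6
eef_pos: [526.6, -212.9, 115.2]
tcp_rot: [-3.141, 0.003, 0.003]
contact_force: [-6.2, 0.1, 4.5]
opening: -0.002
grasp_force: 3.0
```

Call:
{"name": "play_rows", "arguments": {"rows": [{"dp":[0.045,0.01,0],"turn":[0,0,-0.25],"fingers":1},{"dp":[0.03,0.01,0],"turn":[0,0,-0.25],"fingers":1},{"dp":[0,0,0],"turn":[0,0,0],"fingers":1}]}}

```text
clock: 12.85
eef_pos: [529.4, -213.7, 115.1]
tcp_rot: [-3.141, 0.003, 0.055]
contact_force: [-6.5, -1.4, 4.5]
opening: -0.001
grasp_force: 3.3
```

Call:
{"name": "play_rows", "arguments": {"rows": [{"dp":[0.04,0,0],"turn":[0,0,-0.25],"fingers":1},{"dp":[0.03,0,0],"turn":[0,0,-0.25],"fingers":1},{"dp":[0,0,0],"turn":[0,0,0],"fingers":1}]}}

```text
clock: 13.1
eef_pos: [532.0, -214.1, 115.1]
tcp_rot: [3.141, 0.003, 0.108]
contact_force: [-7.9, -4.5, 3.5]
opening: -0.001
grasp_force: 3.8
```

Call:
{"name": "play_rows", "arguments": {"rows": [{"dp":[0.03,0,0],"turn":[0,0,0],"fingers":1},{"dp":[0,0,0],"turn":[0,0,0],"fingers":1},{"dp":[0,0,0],"turn":[0,0,0],"fingers":1}]}}

```text
clock: 13.35
eef_pos: [533.1, -214.1, 115.1]
tcp_rot: [3.141, 0.003, 0.106]
contact_force: [-7.5, -4.4, 3.9]
opening: 0.001
grasp_force: 3.9
```

Call:
{"name": "play_rows", "arguments": {"rows": [{"dp":[0.03,0,0],"turn":[0,0,0],"fingers":1},{"dp":[0,0,0],"turn":[0,0,0],"fingers":1},{"dp":[0,0,0],"turn":[0,0,0],"fingers":1}]}}

```text
clock: 13.6
eef_pos: [534.2, -214.1, 115.1]
tcp_rot: [3.141, 0.003, 0.106]
contact_force: [-7.5, -4.9, 3.7]
opening: -0.002
grasp_force: 4.1
```

Call:
{"name": "play_rows", "arguments": {"rows": [{"dp":[0.02,0,0],"turn":[0,0,0],"fingers":1},{"dp":[0,0,0],"turn":[0,0,0],"fingers":1},{"dp":[0,0,0],"turn":[0,0,0],"fingers":1}]}}

```text
clock: 13.85
eef_pos: [534.9, -214.0, 115.1]
tcp_rot: [3.141, 0.004, 0.106]
contact_force: [-9.2, -6.3, 3.2]
opening: 0.001
grasp_force: 4.3
```

Call:
{"name": "play_rows", "arguments": {"rows": [{"dp":[0.03,0,0],"turn":[0,0,0],"fingers":1},{"dp":[0,0,0],"turn":[0,0,0],"fingers":1},{"dp":[0,0,0],"turn":[0,0,0],"fingers":1}]}}

```text
clock: 14.1
eef_pos: [535.5, -213.9, 115.0]
tcp_rot: [3.141, 0.005, 0.106]
contact_force: [-10.8, -5.7, 4.2]
opening: -0.007
grasp_force: 5.4
```

Call:
{"name": "play_rows", "arguments": {"rows": [{"dp":[0.02,0,0],"turn":[0,0,0],"fingers":1},{"dp":[0,0,0],"turn":[0,0,0],"fingers":1},{"dp":[0,0,0],"turn":[0,0,0],"fingers":1}]}}

```text
clock: 14.35
eef_pos: [535.6, -213.9, 115.0]
tcp_rot: [3.141, 0.006, 0.106]
contact_force: [-13.6, -8.0, 6.4]
opening: -0.003
grasp_force: 6.9
```

The short lever is on its stop: the last 0.8 mm commanded moved it 0.1 mm and the force rose to about 14 N. Holding.

Call:
{"name": "play_rows", "arguments": {"rows": [{"dp":[0,0,0],"turn":[0,0,0],"fingers":1},{"dp":[0,0,0],"turn":[0,0,0],"fingers":1},{"dp":[0,0,0],"turn":[0,0,0],"fingers":1},{"dp":[0,0,0],"turn":[0,0,0],"fingers":1},{"dp":[0,0,0],"turn":[0,0,0],"fingers":1}]}}

```text
clock: 14.77
eef_pos: [535.6, -213.9, 115.0]
tcp_rot: [3.141, 0.006, 0.106]
contact_force: [-12.5, -7.4, 7.3]
opening: -0.002
grasp_force: 6.9
```

Call:
{"name": "play_rows", "arguments": {"rows": [{"dp":[0,0,0],"turn":[0,0,0],"fingers":1},{"dp":[0,0,0],"turn":[0,0,0],"fingers":1},{"dp":[0,0,0],"turn":[0,0,0],"fingers":1},{"dp":[0,0,0],"turn":[0,0,0],"fingers":1},{"dp":[0,0,0],"turn":[0,0,0],"fingers":1}]}}

```text
clock: 15.18
eef_pos: [535.6, -213.9, 115.0]
tcp_rot: [3.141, 0.006, 0.106]
contact_force: [-12.3, -7.5, 7.0]
opening: -0.005
grasp_force: 6.9
```

Call:
{"name": "play_rows", "arguments": {"rows": [{"dp":[0,0,0],"turn":[0,0,0],"fingers":1},{"dp":[0,0,0],"turn":[0,0,0],"fingers":1},{"dp":[0,0,0],"turn":[0,0,0],"fingers":1},{"dp":[0,0,0],"turn":[0,0,0],"fingers":1},{"dp":[0,0,0],"turn":[0,0,0],"fingers":1}]}}

```text
clock: 15.6
eef_pos: [535.6, -213.9, 115.0]
tcp_rot: [3.141, 0.006, 0.106]
contact_force: [-13.2, -7.1, 6.9]
opening: -0.002
grasp_force: 6.9
```

Call:
{"name": "play_rows", "arguments": {"rows": [{"dp":[0,0,0],"turn":[0,0,0],"fingers":1},{"dp":[0,0,0],"turn":[0,0,0],"fingers":1},{"dp":[0,0,0],"turn":[0,0,0],"fingers":1},{"dp":[0,0,0],"turn":[0,0,0],"fingers":1},{"dp":[0,0,0],"turn":[0,0,0],"fingers":1}]}}

```text
clock: 16.02
eef_pos: [535.6, -213.9, 115.0]
tcp_rot: [3.141, 0.006, 0.106]
contact_force: [-14.3, -8.4, 7.7]
opening: -0.0
grasp_force: 6.9
```

Call:
{"name": "play_rows", "arguments": {"rows": [{"dp":[0,0,0],"turn":[0,0,0],"fingers":1},{"dp":[0,0,0],"turn":[0,0,0],"fingers":1},{"dp":[0,0,0],"turn":[0,0,0],"fingers":1},{"dp":[0,0,0],"turn":[0,0,0],"fingers":1},{"dp":[0,0,0],"turn":[0,0,0],"fingers":1}]}}

```text
clock: 16.43
eef_pos: [535.6, -213.9, 115.0]
tcp_rot: [3.141, 0.006, 0.106]
contact_force: [-13.0, -6.8, 6.7]
opening: 0.001
grasp_force: 6.9
```

Call:
{"name": "play_rows", "arguments": {"rows": [{"dp":[0,0,0],"turn":[0,0,0],"fingers":1},{"dp":[0,0,0],"turn":[0,0,0],"fingers":1},{"dp":[0,0,0],"turn":[0,0,0],"fingers":1},{"dp":[0,0,0],"turn":[0,0,0],"fingers":1},{"dp":[0,0,0],"turn":[0,0,0],"fingers":1}]}}

```text
clock: 16.85
eef_pos: [535.6, -213.9, 115.0]
tcp_rot: [3.141, 0.006, 0.106]
contact_force: [-13.8, -7.5, 6.9]
opening: 0.004
grasp_force: 6.9
```

Call:
{"name": "play_rows", "arguments": {"rows": [{"dp":[-0.15,0,0],"turn":[0,0,0],"fingers":1},{"dp":[-0.15,0,0],"turn":[0,0,0],"fingers":1},{"dp":[-0.15,0,0],"turn":[0,0,0],"fingers":1},{"dp":[-0.15,0,0],"turn":[0,0,0],"fingers":1},{"dp":[-0.15,0,0],"turn":[0,0,0],"fingers":1}]}}

```text
clock: 17.27
eef_pos: [507.7, -215.4, 114.8]
tcp_rot: [-3.14, 0.002, 0.106]
contact_force: [-1.1, 1.7, -0.4]
opening: 0.001
grasp_force: 0.9
```

Call:
{"name": "play_rows", "arguments": {"rows": [{"dp":[-0.4,0,0],"turn":[0,0,0],"fingers":1},{"dp":[-0.4,0,0],"turn":[0,0,0],"fingers":1},{"dp":[-0.4,0,0],"turn":[0,0,0],"fingers":1},{"dp":[-0.4,0,0],"turn":[0,0,0],"fingers":1},{"dp":[-0.4,0,0],"turn":[0,0,0],"fingers":1}]}}

```text
clock: 17.68
eef_pos: [428.9, -224.9, 115.5]
tcp_rot: [3.141, -0.001, 0.106]
contact_force: [0.1, -0.8, 0.2]
opening: 0.004
grasp_force: 0.0
```

Call:
{"name": "play_rows", "arguments": {"rows": [{"dp":[-0.5,0,-0.5],"turn":[0,0,0],"fingers":1},{"dp":[-0.5,0,-0.5],"turn":[0,0,0],"fingers":1},{"dp":[-0.5,0,-0.5],"turn":[0,0,0],"fingers":1},{"dp":[0,0,-0.5],"turn":[0,0,0],"fingers":1},{"dp":[0,0,0],"turn":[0,0,0],"fingers":1}]}}

```text
clock: 18.1
eef_pos: [370.7, -232.4, 198.8]
tcp_rot: [3.138, -0.005, 0.105]
contact_force: [0.8, -0.1, 0.4]
opening: -0.001
grasp_force: 0.0
```

Run:
```python
from rig import r
import cv2
f=r.grab_frame("top")["pixels"][:,:,::-1];cv2.imwrite("pics/end.png",cv2.resize(f[200:350,130:530],(800,300)))
```

```text
(no output)
```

View pics/end.png

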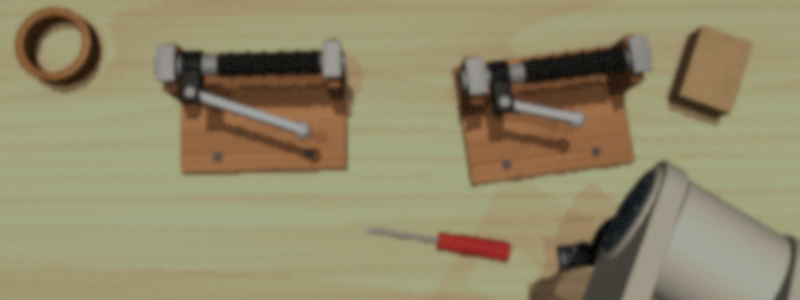

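Both levers are fully out, with their balls at (304,130) and (578,119) in the crop. The tape roll, screwdriver and carton look unmoved, and the tool is clear.

```bash
python3 -c "
from rig import r
print(r.sign_off())"
```

```text
the job is handed in; nothing more can be done
None
```

I pressed the long lever and then the short one to their stops, held each there for about 2.5 s at 13–16 N of pressing force, and let each spring fully back out; the job is handed in at about 18 s, with the robot clear of everything.

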